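Release a latched jewellery drawer from behind with a hair stick

ROBOT

A 6-joint arm with a two-finger parallel gripper is mounted at the origin on the work surface. World frame = base frame: x ahead of the robot, y to its left, z up, the work surface at z = 0. Lengths are in m, angles in degrees, forces in N, time in s.
With the tool pointing down it reaches from about 0.25 to 0.725 m from the base axis. Payload 9.7 kg.
Tool frame: the origin (TCP) lies at the very end of the fingers, on their centre line; the grasp point (between the pads) lies 19 mm behind it (bot.grip_point_offset is the distance from the TCP to the grasp point, in m); y points along the fingers, x is the direction in which the jaws open and shut, and the axes are right-handed (so a half turn about y gives the same grasp; the last joint's range is limited). The gripper opens to 85 mm and grips with 20 to 120 N. Pads are 22 mm wide; open, the fingers measure 114 mm over their backs; the gripper's body (76 mm by 85 mm) begins 54 mm behind the grasp point. The pads swing forward as they close: fully open they stand 13 mm farther back than shut.
Start: joints at [-76.776, 4.979, 10.078, 95.1, 0, 90], TCP at [0.126, -0.535, 0.231] pointing down, gripper open.
Joint ranges: [-179.16, 179.16], [-48.56, 103.87], [-65.8, 70.77], [-126.05, 130.52], [-82.76, 87.17], [-180, 180]. Speed limits (degrees/s): [127.2, 127.2, 147.25, 180, 180, 180].

INTERFACE

Orientations are given as [roll, pitch, yaw] about the fixed x, y, z axes, in that order (R = Rz(yaw) Ry(pitch) Rx(roll)).
In Python, from workcell import bot gives the robot as it stands.
- The arm moves only by the shell command python3 -m inch 'ROWS' [FORCE]. ROWS is JSON, a list of rows, each a list of 3 entries, a list of its own where there are three numbers: the shift along the tool's x, y, z in mm, then the turn, a rotation vector about the tool's x, y, z in rad, then the finger opening in mm, from 0 to 85.4. In form: [[[x, y, z], [ax, ay, az], grip], ...]. A call has 1 to 20 rows; each row is the pose to reach, as a shift and turn from the pose measured when the call began, along the tool's axes at that moment; what a row does not reach only later rows make up. A row lasts 1/10 s, in which the tool goes at most 50 mm and 8.59 degrees, less where a joint would pass 70% of its speed; a pose out of reach is approached as far as the arm can. A call with a gripper value outside its range is refused whole. The fingers move at their own pace and stop on an object; FORCE is the grip in N (left out, the last holds). Time passes only in rows, so rows that repeat a pose let the fingers close. It gives the time, the measured TCP pose, the force and the opening at its end, in the units of the state.
- bot.get_obs(): the state, without advancing time (a new reading comes with each control period).
- bot.camera(name): name is "scene" or "top" or "wrist"; returns a dict with "frame" (384x512x3 uint8, red, green, blue), "mtx" (3x3 intrinsics, pixels), "origin" and "orientation" of the camera in the world. Camera axes: x right, y down, z forward; pixel columns grow to the right and rows downward; lengths in m; the calibration is good to about 2 mm. A picture is of the moment at which its call begins. There is no depth.
- bot.job_done(): hands the job in, once; it reports no verdict.
Trained networks look in a picture, given as the dict that the camera call returned (one of the last four; its "shot" number tells which), for a name from the list of things; names that differ only in an ending like _2 or _b are one class to them, and where a whole thing is asked for, a point or a joint stands for the part that bears it (a point fixed in the world has none). Each returns a list of dicts, best first, with "confidence" (0 to 1); they miss things now and then, are a little off and sometimes report something else, mostly with a low value. They report only what shows in the picture. A call takes as long as a camera call. They do not tell look-alikes from the thing itself.
- bot.search_frame(picture, name): "box" ([left, top, right, bottom] in pixels, round what is visible of it).
- bot.cut_out(picture, name): "region" (384x512 bool, what is visible of it) and "box" ([left, top, right, bottom] in pixels, round what is visible of it).
The state is a dict: "time": time; "q": joint angles; "qd": joint speeds; "joint_efforts": joint torques, N m; "ee_pos": TCP position; "tcp_rot": TCP orientation; "wrist_force": force on the tool from outside, world axes, zero at the start; "torque": the same for the moment, N m; "opening": finger opening in m.
Only numpy, scipy, OpenCV 4.12 (cv2) and the standard library are available. Lean on these libraries where they do the work, as an engineer would, in place of code of your own. Each camera call takes 0.05 s, during which the arm holds its last target. There are 200 camera calls.

TASK

The drawer of the wooden jewellery case is latched: open it from behind. Slide the brass shutter on the case's back wall fully aside and leave it there, then take the wooden hair stick from its rest and push the hidden spring catch through the hole with its slim end, feeling for it and pressing it only as far as it takes to make the drawer spring out (more than 15 mm overstrains its spring, and nothing may be pressed with 25 N or more). Finally lay the stick flat in the copper tray and let go, leaving the tray and everything else on the dresser where it stands.

Things in the scene. Friction and masses are not known exactly. Their poses are not given: they have to be found in the camera images.
- case: Wooden jewellery case standing fixed on the dresser, 150 deep (x) x 200 wide (y) x 100 mm high, walls 8 mm. Origin: centre of its underside. Its back wall looks along its -x (roughly to the robot) and has the release hole, covered at first by a brass shutter; its single drawer fills the other side (+x) and comes out along +x.
- hole (a point): Centre of the release hole in the outer face of the case's back wall: square, 20 x 20 mm, 60 mm above the dresser top; axes as the case's, so the way in is along +x. Behind it, somewhere from 10 to 28 mm in from the outer face (different each time, not visible), is the flat 34 x 34 mm white pad of a spring catch. Nothing else is in the way for 47 mm.
- shutter (a joint): Safety shutter: brass plate 36 mm wide (y), 4 mm thick, on the outside of the back wall from 33 to 99 mm high, sliding along the case's +y. 0 = hole covered (starts at 0 to 4 mm), 0.040 m = fully aside (end stop); the hole is wholly clear from 0.028. About 2 N of friction: it stays where it is left.
- shutter_tab (a point): Point on the shutter's red tab, a 14 x 14 mm block standing up behind the case from 98 to 138 mm above the dresser top (38 mm above the case's lid); the point is on its middle axis, 122 mm up. Axes as the case's. Push it, or pinch it from above, to slide the shutter along the case's +y.
- catch (a joint): Travel of the spring catch's pad inwards (case's +x): 0 = at rest, end stop at 0.020 m. Pressing takes about 2 to 4 N to start, 6 to 7 N where the drawer is let go and slowly more beyond; the drawer is let go at about 0.009 m; beyond 0.015 m the spring is overstrained. It springs back when let go.
- drawer (a joint): How far the drawer has come out (case's +x): 0 = shut and latched, 0.060 m = fully out. Once let go its own spring drives it fully out in about half a second; it cannot be pulled out while latched.
- stick: Rubberwood hair stick (the dowel): round shaft 14 mm in diameter, 180 mm long in all, about 22 g. Origin: on its axis at mid-length; x runs along it to the plain slim end. A 22 mm square, 10 mm thick dark head at the other end will not go into the hole. It lies level in the notches of its rest, its axis 37 mm above the dresser top.
- stick_tip (a point): Middle of the stick's slim end face, 90 mm along +x from its origin.
- stick_head (a point): Middle of the outer face of the stick's square head, 90 mm along -x from its origin.
- rest: White ceramic stick rest, fixed, base 110 (x) x 44 (y) x 8 mm; two notched ridges 10 mm thick at x = -40 and +40 mm, 42 mm high, carry the stick along x; between them 70 mm are free for fingers, over the 8 mm base. Origin: centre of its underside.
- tray: Copper-tone aluminium tray, loose, 450 g, 250 (x) x 160 (y) x 22 mm high, walls and floor 3 mm. Origin: centre of its underside.
- earring_tree: White ceramic earring tree, 205 mm high, base 90 mm across; a bystander. Origin under its centre.
- decanter: Clear glass stoppered decanter, 225 mm high, 96 mm across; a bystander. Origin under its centre.
- cream_jar: Ceramic cream jar with a brass cap, 58 mm high, 70 mm across; a bystander. Origin under its centre.
- spectacle_case: Closed navy spectacle case, 160 (x) x 64 x 42 mm; a bystander. Origin under its centre.
- hairbrush: Rubberwood hairbrush, about 225 mm long (x) x 60 x 28 mm; a bystander. Origin under its middle.
Mind the look-alikes: they are no part of the job. What is meant by the stick is not blue, and is the smaller of those in its own colour.

How it is judged (in metres and radians):
On the way, in this order (a step that is already met when the one before it is completed fails the run):
1. the shutter is slid aside, the hole clear (past 25 mm) (value of joint shutter above 0.025 m), for 0.1 s.
2. the catch is pressed in by the stick (past 5 mm) (value of joint catch above 0.005 m and contact force between stick and case above 0.5 N).
3. the drawer springs out (past 45 mm) (value of joint drawer above 0.045 m), for 0.1 s.
At the end, for the whole second after the job is handed in: The drawer is out by more than 45 mm, the shutter stands aside by more than 25 mm, and the stick lies wholly inside the copper tray (both ends within its 250 x 160 mm outline and less than 25 mm above the tray's underside), released and at rest (value of joint drawer above 0.045 m and value of joint shutter above 0.025 m and x of stick_tip in the frame of tray between -0.125 and 0.125 m and y of stick_tip in the frame of tray between -0.08 and 0.08 m and z of each of stick_tip, stick_head in the frame of tray below 0.025 m and x of stick_head in the frame of tray between -0.125 and 0.125 m and y of stick_head in the frame of tray between -0.08 and 0.08 m and linear speed of stick below 0.03 m/s and angular speed of stick below 0.3 rad/s); the robot touches nothing.
It fails at once if the catch is pressed in by more than 15 mm (value of joint catch above 0.015 m).
It fails at once if the stick is driven against the case or its catch with 25 N or more (contact force between stick and case above 25 N).
It fails at once if the stick is pressed or dropped into the tray with 25 N or more (contact force between stick and tray above 25 N).
It fails at once if the tray is shoved by more than 40 mm (distance of tray from where it was at the start of the episode above 0.04 m).
It fails at once if a bystander is moved by more than 30 mm (distance of any of earring_tree, decanter, cream_jar, spectacle_case, hairbrush from where it was at the start of the episode above 0.03 m).
It also fails if it takes over 64 s, if anything falls off the work surface, if the arm or the gripper's body presses on something with over 40 N, if the wrist force passes 120 N, or if a joint passes its speed limit or range.

## Working session

There is one attempt and no reset: what is moved stays moved. The work goes in short steps, Python scripts to look and compute and a shell command to move; the robot and the scene stay as the last step left them, time stands still between calls to the robot, and variables do not carry over. Pictures are saved under pics/ and viewed, about 8 in all and at most 12, crops included, and the job is handed in when it is done.

```bash
mkdir -p pics; ls; cat > h.py <<'E'
import numpy as np, cv2
from scipy.spatial.transform import Rotation as R
from workcell import bot
def cam(n):
    p=bot.camera(n); return p
def campose(p):
    o=np.array(p['orientation'],float)
    M=o if o.shape==(3,3) else R.from_euler('xyz',o,degrees=True).as_matrix()
    return np.array(p['origin']),M
def ray(p,uv):
    o,M=campose(p); K=np.array(p['mtx'])
    d=M@np.linalg.solve(K,np.array([uv[0],uv[1],1.])); return o,d
def atz(p,uv,z):
    o,d=ray(p,uv); return o+d*(z-o[2])/d[2]
def proj(p,X):
    o,M=campose(p); c=(np.atleast_2d(X)-o)@M; u=c@np.array(p['mtx']).T; return u[:,:2]/u[:,2:]
def save(p,name,box=None,s=1):
    f=p['frame'][:,:,::-1]
    if box: l,t,r,b=box; f=f[t:b,l:r]
    cv2.imwrite('pics/'+name,cv2.resize(f,None,fx=s,fy=s,interpolation=cv2.INTER_CUBIC))
E
python3 - <<'E'
from h import *
a=cam('scene');b=cam('top')
print(a['origin'],a['orientation'],a['mtx'],b['origin'],b['orientation'],b['mtx'])
save(a,'s0.png',s=1.5);save(b,'t0.png',s=1.5)
for n in ['case','hole','shutter','shutter_tab','stick','stick_tip','stick_head','rest','tray','earring_tree','decanter','cream_jar','spectacle_case','hairbrush']:
  for m,p in (('s',a),('t',b)):
    print(n,m,[(np.round(d['box']).tolist(),round(d['confidence'],2)) for d in bot.search_frame(p,n)][:4])
print(bot.get_obs())
E
```

```text
pics
[ 1.10757291 -0.75187156  1.36607263] [-145.19053443   -0.25663568   37.3996431 ] [[448.96929909   0.         251.84739355]
 [  0.         448.96929909 190.77528248]
 [  0.           0.           1.        ]] [ 0.47637496 -0.01173069  1.16811293] [-176.02229914   -0.58116127  -89.75773383] [[356.83029373   0.         253.08603572]
 [  0.         356.83029373 194.67752421]
 [  0.           0.           1.        ]]
case s [([253.0, 154.0, 318.0, 230.0], 0.6)]
case t [([196.0, 137.0, 264.0, 195.0], 0.86), ([351.0, 210.0, 363.0, 267.0], 0.48)]
hole s [([255.0, 155.0, 316.0, 228.0], 0.69)]
hole t [([196.0, 136.0, 265.0, 194.0], 0.65), ([346.0, 219.0, 363.0, 253.0], 0.52)]
shutter s []
shutter t []
shutter_tab s [([264.0, 166.0, 269.0, 172.0], 0.51)]
shutter_tab t []
stick s [([145.0, 216.0, 178.0, 258.0], 0.62), ([188.0, 184.0, 217.0, 239.0], 0.62), ([323.0, 126.0, 356.0, 177.0], 0.62), ([275.0, 241.0, 304.0, 286.0], 0.61)]
stick t [([352.0, 210.0, 361.0, 266.0], 0.74), ([260.0, 217.0, 331.0, 244.0], 0.65), ([281.0, 98.0, 306.0, 146.0], 0.51)]
stick_tip s [([272.0, 240.0, 303.0, 284
[... 1463 characters left out ...]
brush t [([375.0, 168.0, 444.0, 190.0], 0.71)]
{'time': 1.5, 'q': array([-7.67775098e+01,  4.97945280e+00,  1.00769228e+01,  9.50980593e+01,
       -4.22255869e-04,  8.99993580e+01]), 'qd': array([-0.06592671,  0.03819854,  0.01657934,  0.08458658,  0.01942024,
        0.07038452]), 'joint_efforts': array([ 3.79909106e-03, -5.20100033e+01,  4.64853573e+01,  1.77417474e-03,
        1.24976987e-04, -9.85854939e-06]), 'ee_pos': array([ 0.12580117, -0.5354198 ,  0.23126726]), 'tcp_rot': array([-9.00004222e+01,  5.89346768e-04, -7.67768679e+01]), 'wrist_force': array([ 0.29673334, -0.36348855,  0.62517117]), 'torque': array([-0.02707934, -0.02149596,  0.0396475 ]), 'opening': 0.08550447932177824}
```

View pics/s0.png

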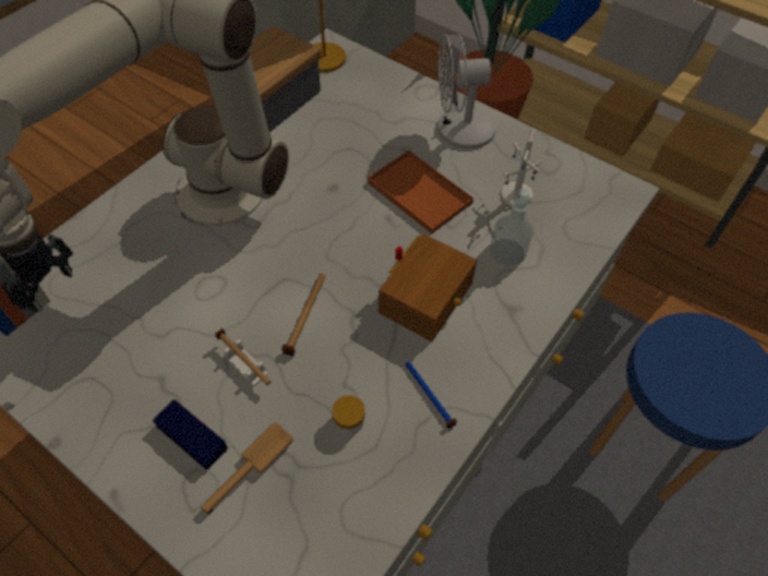

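View pics/t0.png

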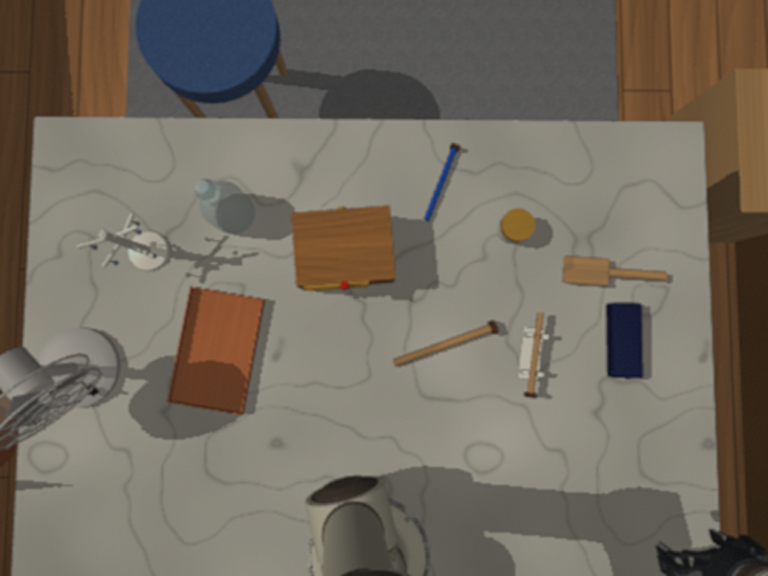

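The top view has +x up and +y left. The real stick sits on the rest at (540,314)–(531,395), with its head towards the robot. The loose brown one at (395,362)–(493,327) is longer and the third is blue, so both are decoys. The red tab is at (344,286) and the tray at about (218,350). Next I'll measure these.

```bash
python3 - <<'E'
from h import *
b=cam('top')
def rects(n,z,k=3):
    for d in bot.cut_out(b,n)[:k]:
        m=d['region'].astype(np.uint8)
        c=max(cv2.findContours(m,0,1)[0],key=cv2.contourArea).reshape(-1,2)
        w=np.array([atz(b,q,z)[:2] for q in c]).astype(np.float32)*1000
        r=cv2.minAreaRect(w); print(n,round(d['confidence'],2),np.round(cv2.boxPoints(r)).tolist(),np.round(r[0]),np.round(r[1]),round(r[2],1))
rects('stick',.037);rects('case',.1,1);rects('tray',.022,1);rects('rest',.02,1)
f=b['frame'].astype(int); m=(f[...,0]>120)&(f[...,1]<60)&(f[...,2]<60)
n,l,s,c=cv2.connectedComponentsWithStats(m.astype(np.uint8)); print([(c[i],s[i],atz(b,c[i],.138)) for i in range(1,n) if s[i][4]>5])
for q in [(293,212),(389,206),(394,279),(298,287)]: print('lid',atz(b,np.array(q)/1.5,.1))
for q in [(540,314),(531,395)]: print('st',atz(b,np.array(q)/1.5,.037))
E
```

```text
stick 0.8 [[336.0, -350.0], [514.0, -371.0], [516.0, -348.0], [339.0, -328.0]] [ 426. -349.] [ 23. 179.] 83.4
stick 0.58 [[391.0, -62.0], [473.0, -275.0], [497.0, -266.0], [415.0, -52.0]] [ 444. -164.] [ 26. 229.] 20.9
stick 0.58 [[712.0, -135.0], [874.0, -194.0], [880.0, -177.0], [718.0, -118.0]] [ 796. -156.] [ 17. 173.] 70.0
case 0.9 [[552.0, 150.0], [562.0, -54.0], [728.0, -46.0], [718.0, 157.0]] [640.  52.] [166. 204.] 2.6
tray 0.68 [[294.0, 261.0], [542.0, 218.0], [570.0, 383.0], [322.0, 425.0]] [432. 322.] [167. 251.] 80.4
rest 0.86 [[373.0, -344.0], [481.0, -359.0], [485.0, -332.0], [376.0, -317.0]] [ 429. -338.] [ 28. 110.] 82.0
[(array([229. , 189.5]), array([227, 188,   5,   4,  20], dtype=int32), array([0.56273227, 0.04791618, 0.138     ]))]
lid [0.71170563 0.15326967 0.1       ]
lid [ 0.72525791 -0.04047564  0.1       ]
lid [ 0.57699087 -0.05094686  0.1       ]
lid [0.55994105 0.14094851 0.1       ]
st [ 0.51006332 -0.36288847  0.037     ]
st [ 0.34022547 -0.34114107  0.037     ]
```

```bash
cat >> h.py <<'E'
def go(x,y,z,yaw=None,o=None):
    "tool-axes shift (mm) and turn (rad) to a world TCP pose, pointing down"
    o=o or bot.get_obs(); A=R.from_euler('xyz',o['tcp_rot'],degrees=True)
    s=A.inv().apply(np.array([x,y,z])-o['ee_pos'])*1000
    t=(A.inv()*R.from_euler('xyz',[-90,0,yaw],degrees=True)).as_rotvec() if yaw is not None else 0
    print('shift',np.round(s,1),'turn',np.round(t,4))
E
python3 -c "
from h import *
go(.50,.045,.30,-86)"
```

```text
shift [-479.4  -68.7  497. ] turn [ 0.     0.161 -0.   ]
```

```bash
python3 -m inch '[[[-40,-7,41],[0,0.02,0],60],[[-80,-14,82],[0,0.04,0],60],[[-120,-20,123],[0,0.06,0],60],[[-160,-26,165],[0,0.08,0],60],[[-200,-32,206],[0,0.1,0],60],[[-240,-38,248],[0,0.12,0],60],[[-280,-44,290],[0,0.14,0],60],[[-320,-50,331],[0,0.161,0],60],[[-360,-56,373],[0,0.161,0],60],[[-400,-62,414],[0,0.161,0],60],[[-440,-66,455],[0,0.161,0],60],[[-479,-69,497],[0,0.161,0],60],[[-479,-69,497],[0,0.161,0],60],[[-479,-69,497],[0,0.161,0],60],[[-479,-69,497],[0,0.161,0],60],[[-479,-69,497],[0,0.161,0],60],[[-479,-69,497],[0,0.161,0],60],[[-479,-69,497],[0,0.161,0],60]]' 20
python3 - <<'E'
from h import *
b=cam('wrist'); save(b,'w0.png',s=1.5); print(b['origin'],b['orientation'],bot.get_obs()['wrist_force'])
E
```

```text
time: 3.55
ee_pos: [0.5, 0.0384, 0.3007]
tcp_rot: [-90.0, 0.2, -85.7]
wrist_force: [-0.2, 0.6, -0.5]
opening: 0.0596
[0.57286486 0.04476457 0.44430953] [163.03744057   0.2559376  -85.67860729] [ 1.21681096  0.21492396 -0.41987839]
```

View pics/w0.png

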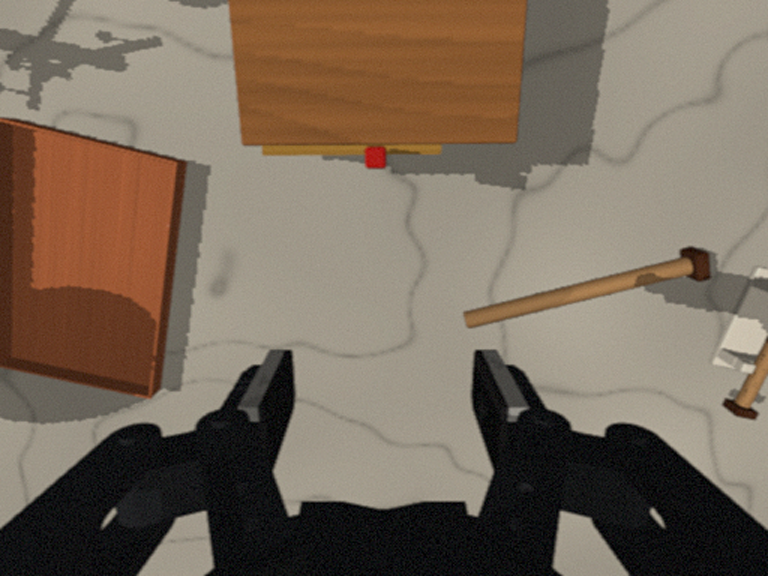

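Wrist view: lid back edge from (243,145) to (517,143), tab top at (375,157), with the brass rail along the back edge.

```bash
python3 - <<'E'
from h import *
b=cam('wrist')
A=atz(b,np.array([243,145])/1.5,.1);B=atz(b,np.array([517,143])/1.5,.1)
print(A,B,np.linalg.norm(A-B),np.degrees(np.arctan2(-(A-B)[0],(A-B)[1])))
f=b['frame'].astype(int); m=(f[...,0]>120)&(f[...,1]<60)&(f[...,2]<60)
ys,xs=np.nonzero(m[:150]); 
T=atz(b,[(xs.min()+xs.max()+1)/2-.5,(ys.min()+ys.max())/2],.138);print(xs.min(),xs.max(),ys.min(),ys.max(),'tab',T)
Rl=[atz(b,np.array(q)/1.5,.1)[:2] for q in [(262,150),(440,150)]];print('rail',Rl)
go(T[0],T[1],.18,-86); go(T[0],T[1],.106,-86)
E
```

```text
[0.56348291 0.14730151 0.1       ] [ 0.5798398 -0.0507088  0.1      ] 0.19868474769143624 4.722266063146914
243 256 98 111 tab [0.56361365 0.05088038 0.138     ]
rail [array([0.56102438, 0.13352862]), array([0.57079935, 0.00428142])]
shift [ -7.1 120.8  64.2] turn [-0.0008  0.0057 -0.0039]
shift [ -6.8 194.8  64.1] turn [-0.0008  0.0057 -0.0039]
```

```bash
python3 -m inch '[[[-3,40,22],[0,0,0],60],[[-7,80,43],[0,0,0],60],[[-7,120,64],[0,0,0],60],[[-7,120,64],[0,0,0],60],[[-7,150,64],[0,0,0],60],[[-7,175,64],[0,0,0],60],[[-7,193,64],[0,0,0],60],[[-7,193,64],[0,0,0],60],[[-7,193,64],[0,0,0],60],[[-7,193,64],[0,0,0],30],[[-7,193,64],[0,0,0],10],[[-7,193,64],[0,0,0],5],[[-7,193,64],[0,0,0],5],[[-7,193,64],[0,0,0],5],[[-7,193,64],[0,0,0],5]]' 20
```

```text
time: 5.15
ee_pos: [0.5641, 0.0475, 0.1087]
tcp_rot: [-89.9, 0.4, -85.3]
wrist_force: [-1.5, 1.1, 5.9]
opening: 0.0137
```

```bash
python3 -m inch '[[[-4,0,0],[0,0,0],5],[[-8,0,0],[0,0,0],5],[[-12,0,0],[0,0,0],5],[[-16,0,0],[0,0,0],5],[[-20,0,0],[0,0,0],5],[[-24,0,0],[0,0,0],5],[[-28,0,0],[0,0,0],5],[[-32,0,0],[0,0,0],5],[[-35,0,0],[0,0,0],5],[[-37,0,0],[0,0,0],5],[[-38,0,0],[0,0,0],5],[[-38,0,0],[0,0,0],5],[[-38,0,0],[0,0,0],5]]'
```

```text
time: 6.45
ee_pos: [0.5626, 0.0676, 0.1088]
tcp_rot: [-89.9, 1.2, -83.7]
wrist_force: [-4.9, -1.4, 1.1]
opening: 0.0137
```

```bash
python3 -m inch '[[[-5,0,0],[0,0,0],5],[[-10,0,0],[0,0,0],5],[[-10,0,0],[0,0,0],5],[[-10,0,0],[0,0,0],5]]'; python3 - <<'E'
from h import *
o=bot.get_obs();print(o['q'],o['qd'],o['joint_efforts'],o['wrist_force'],o['torque'],o['ee_pos'])
b=cam('wrist'); save(b,'w1.png',s=1.5)
E
```

```text
time: 6.85
ee_pos: [0.5621, 0.0732, 0.1089]
tcp_rot: [-89.9, 1.4, -83.2]
wrist_force: [-1.1, 0.9, -1.6]
opening: 0.0137
[  6.72003745   6.52946289  -1.78479868  81.62322638   1.39402411
 179.94593644] [-0.06918893 -0.08463919  0.08040146 -0.01839905  0.06137335  0.03276242] [ -0.05701558 -55.2669239   48.56879711  -0.75930331   0.63248165
  -0.41790588] [-1.05310962  0.94253048 -1.64839837] [-0.70409048  0.36122062 -0.39035474] [0.56210164 0.07321248 0.10886044]
```

View pics/w1.png

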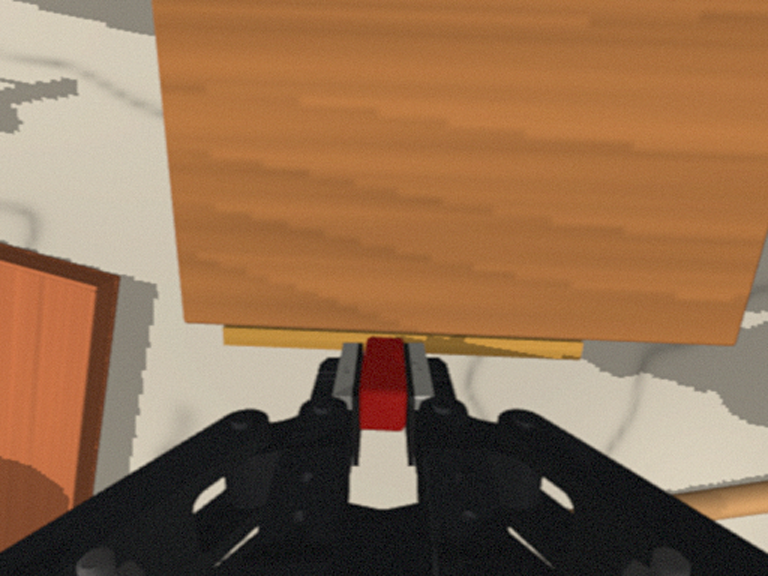

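The view shows the pinched tab at (383,380). Joint 6 is at its 180° limit, which blocked the slide. I'll open the fingers slightly and push the tab the rest of the way while letting the yaw follow.

```bash
python3 -m inch '[[[0,0,0],[0,0,0],22],[[0,0,0],[0,0,0],22],[[-3,0,0],[0,-0.009,0],22],[[-6,0,0],[0,-0.018,0],22],[[-9,0,0],[0,-0.025,0],22],[[-12,0,0],[0,-0.035,0],22],[[-15,0,0],[0,-0.042,0],22],[[-17,0,0],[0,-0.048,0],22],[[-17,0,0],[0,-0.048,0],22],[[-17,0,0],[0,-0.048,0],22]]'; python3 - <<'E'
from h import *
b=cam('wrist'); f=b['frame'].astype(int); m=(f[...,0]>120)&(f[...,1]<60)&(f[...,2]<60)
ys,xs=np.nonzero(m); print(xs.min(),xs.max(),ys.min(),ys.max(),atz(b,[(xs.min()+xs.max())/2,ys.min()+13],.138),bot.get_obs()['q'])
E
```

```text
time: 7.9
ee_pos: [0.5599, 0.0903, 0.1092]
tcp_rot: [-89.9, 1.4, -80.5]
wrist_force: [-0.2, 0.1, -0.2]
opening: 0.0221
247 277 224 285 [0.57663585 0.09109279 0.138     ] [  8.44395301   6.54226681  -1.72720599  81.64758626   1.42481537
 178.91698811]
```

```bash
python3 -c "
from h import *
go(.42,-.33,.25,83)"
```

```text
shift [ 387.7 -150.8 -207.3] turn [-3.5800e-02 -2.8529e+00 -2.4000e-03]
```

```bash
python3 -m inch '[[[0,-40,0],[0,0,0],60],[[0,-80,0],[0,0,0],60],[[0,-115,0],[0,0,0],60],[[0,-150,0],[0,-0.1,0],60],[[10,-150,-5],[0,-0.24,0],60],[[30,-150,-15],[0,-0.38,0],60],[[55,-150,-29],[0,-0.52,0],60],[[80,-150,-43],[0,-0.66,0],60],[[105,-150,-56],[0,-0.8,0],60],[[130,-150,-70],[0,-0.94,0],60],[[155,-150,-83],[0,-1.08,0],60],[[180,-150,-96],[0,-1.22,0],60],[[205,-150,-110],[0,-1.36,0],60],[[230,-150,-123],[0,-1.5,0],60],[[255,-150,-136],[0,-1.64,0],60],[[280,-150,-150],[0,-1.78,0],60],[[305,-150,-163],[0,-1.92,0],60],[[330,-150,-176],[0,-2.06,0],60],[[355,-150,-190],[0,-2.2,0],60],[[388,-150,-207],[0,-2.34,0],60]]'; python3 -c "
from h import *
go(.42,-.34,.25,83)"
```

```text
time: 9.95
ee_pos: [0.4199, -0.3307, 0.2494]
tcp_rot: [-89.1, -1.1, 54.0]
wrist_force: [0.8, -0.4, 0.9]
opening: 0.0599
shift [-7.5 -0.9 -5.6] turn [-0.011  -0.5065  0.0232]
```

```bash
python3 -m inch '[[[-1,0,0],[0,-0.14,0],60],[[-3,0,-2],[0,-0.28,0.01],60],[[-6,-1,-4],[-0.01,-0.42,0.02],60],[[-7,-1,-6],[-0.011,-0.506,0.023],60],[[-7,-1,-6],[-0.011,-0.506,0.023],60],[[-7,-1,-6],[-0.011,-0.506,0.023],60]]'; python3 - <<'E'
from h import *
b=cam('wrist'); save(b,'w2.png',s=1.5)
for d in bot.cut_out(b,'stick'):
    m=d['region'].astype(np.uint8); c=max(cv2.findContours(m,0,1)[0],key=cv2.contourArea).reshape(-1,2)
    w=np.array([atz(b,q,.037)[:2] for q in c]).astype(np.float32)*1000
    r=cv2.minAreaRect(w); print(round(d['confidence'],2),d['box'],np.round(cv2.boxPoints(r)).tolist(),np.round(r[0]),np.round(r[1]),r[2])
E
```

```text
time: 10.55
ee_pos: [0.4206, -0.3397, 0.2502]
tcp_rot: [-90.0, -0.0, 82.8]
wrist_force: [0.5, -0.1, -0.6]
opening: 0.0602
0.98 [308.3, 112.6, 488.9, 209.7] [[392.0, -68.0], [462.0, -278.0], [496.0, -267.0], [427.0, -56.0]] [ 444. -167.] [ 36. 222.] 18.17920684814453
0.78 [242.1, 87.2, 262.2, 234.7] [[336.0, -344.0], [516.0, -367.0], [519.0, -347.0], [339.0, -323.0]] [ 428. -345.] [ 20. 182.] 82.62228393554688
0.66 [390.3, 359.0, 408.3, 382.9] [[743.0, -164.0], [790.0, -182.0], [796.0, -165.0], [749.0, -147.0]] [ 769. -165.] [18. 51.] 69.00617218017578
```

View pics/w2.png

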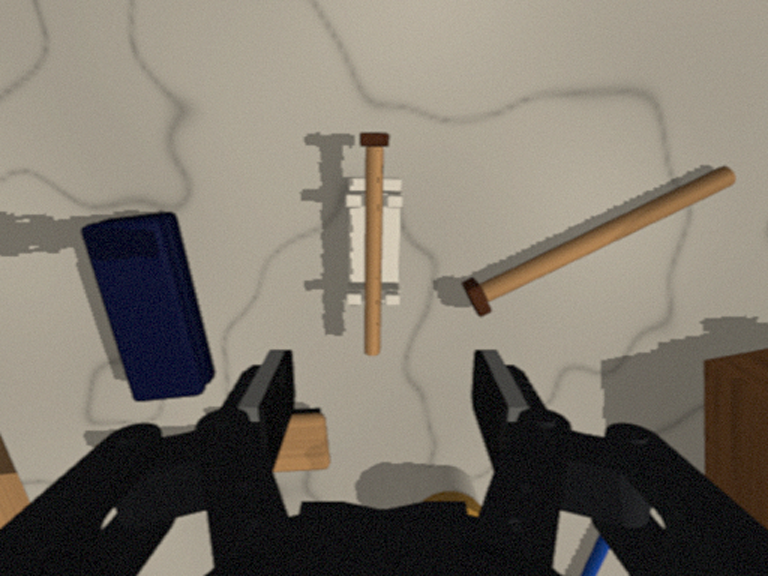

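Here the stick runs from its head at (374,138) to its tip at (373,354), and it is centred between the jaws. I'll descend and grip it 15 mm to the head side of its middle.

```bash
python3 -c "
from h import *
go(.413,-.343,.02,82.6)"
```

```text
shift [ -4.3 230.1   7.1] turn [-0.0001  0.0045  0.0005]
```

```bash
python3 -m inch '[[[-4,45,7],[0,0.004,0],60],[[-4,90,7],[0,0.004,0],60],[[-4,135,7],[0,0.004,0],60],[[-4,165,7],[0,0.004,0],60],[[-4,190,7],[0,0.004,0],60],[[-4,210,7],[0,0.004,0],60],[[-4,222,7],[0,0.004,0],60],[[-4,230,7],[0,0.004,0],60],[[-4,230,7],[0,0.004,0],60],[[-4,230,7],[0,0.004,0],60],[[-4,230,7],[0,0.004,0],35],[[-4,230,7],[0,0.004,0],20],[[-4,230,7],[0,0.004,0],8],[[-4,230,7],[0,0.004,0],5],[[-4,230,7],[0,0.004,0],5],[[-4,230,7],[0,0.004,0],5]]' 50
```

```text
time: 12.25
ee_pos: [0.4133, -0.3438, 0.0208]
tcp_rot: [-90.0, 0.1, 82.6]
wrist_force: [-1.3, -5.3, 1.5]
opening: 0.0122
```

```bash
python3 -m inch '[[[0,-20,0],[0,0,0],5],[[0,-60,0],[0,0,0],5],[[0,-100,0],[0,0,0],5],[[0,-145,0],[0,0.0,0],5],[[0,-190,0],[0,0.1,0],5],[[20,-230,3],[0,0.24,0],5],[[46,-230,8],[0,0.38,0],5],[[73,-230,12],[0,0.52,0],5],[[100,-230,16],[0,0.66,0],5],[[127,-230,21],[0,0.8,0],5],[[154,-230,25],[0,0.94,0],5],[[181,-230,30],[0,1.08,0],5],[[208,-230,34],[0,1.22,0],5],[[235,-230,39],[0,1.36,0],5],[[262,-230,43],[0,1.5,0],5],[[289,-230,48],[0,1.64,0],5],[[316,-230,52],[0,1.78,0],5],[[343,-230,56],[0,1.92,0],5],[[369,-230,61],[0,2.06,0],5],[[369,-230,61],[0,2.2,0],5]]'; python3 -c "
from h import *
go(.40,.03,.25,-80)"
```

```text
time: 14.25
ee_pos: [0.4, 0.0327, 0.2503]
tcp_rot: [-90.0, -0.1, -43.6]
wrist_force: [0.3, -0.1, 0.8]
opening: 0.012
shift [ 1.9  0.3 -1.9] turn [-1.000e-04  6.347e-01  1.100e-03]
```

```bash
python3 -m inch '[[[2,0,-2],[0,0.14,0],5],[[2,0,-2],[0,0.28,0],5],[[2,0,-2],[0,0.42,0],5],[[2,0,-2],[0,0.56,0],5],[[2,0,-2],[0,0.635,0],5],[[2,0,-2],[0,0.635,0],5]]';  python3 -m inch '[[[0,0,0],[0.13,0,0],5],[[0,0,-10],[0.26,0,0],5],[[0,0,-30],[0.35,0,0],5],[[0,0,-40],[0.42,0,0],5],[[0,0,-40],[0.42,0,0],5],[[0,0,-40],[0.42,0,0],5]]'; python3 - <<'E'
from h import *
b=cam('wrist'); save(b,'w3.png',s=1.5)
np.save('w3.npy',b,allow_pickle=True)
print(b['origin'],b['orientation'])
E
```

```text
time: 14.85
ee_pos: [0.4, 0.03, 0.2504]
tcp_rot: [-90.0, -0.0, -80.1]
wrist_force: [-0.0, 0.2, -0.3]
opening: 0.0123
time: 15.45
ee_pos: [0.3604, 0.023, 0.251]
tcp_rot: [-65.8, -0.1, -80.0]
wrist_force: [0.8, -0.3, 0.1]
opening: 0.0119
[0.36832813 0.02621627 0.4126297 ] [-1.72819367e+02 -6.65420258e-02 -7.99984807e+01]
```

View pics/w3.png

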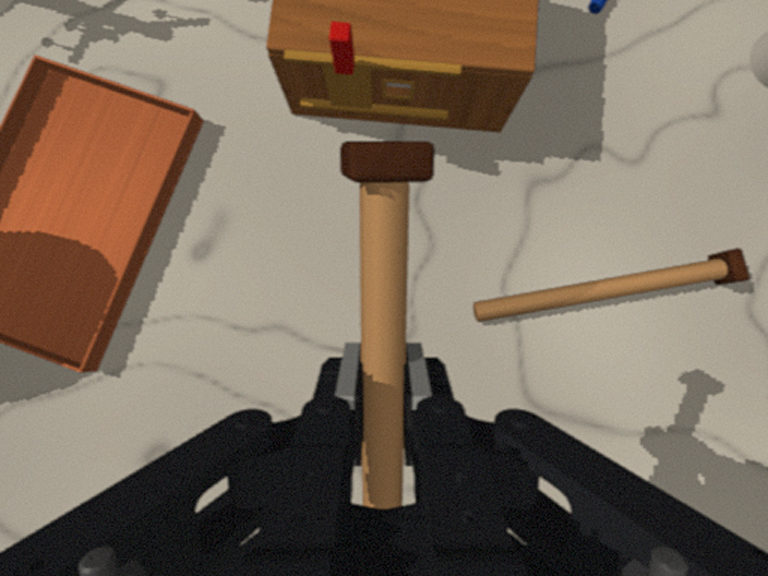

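The view shows the uncovered hole at about (398,88), the shutter aside, and the tab at (342,48). I'll zoom in on that area.

```bash
python3 - <<'E'
from h import *
b=np.load('w3.npy',allow_pickle=True).item(); save(b,'w3c.png',(172,5,367,95),4)
E
```

```text
(no output)
```

View pics/w3c.png

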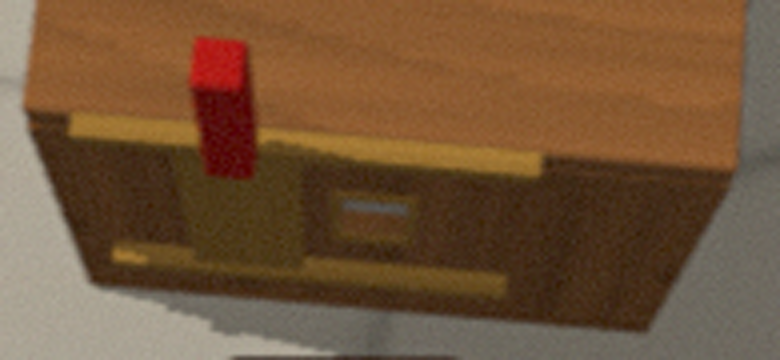

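```bash
python3 - <<'E'
from h import *
from scipy.optimize import least_squares
b=np.load('w3.npy',allow_pickle=True).item()
px=lambda q:np.array([171.6+q[0]/4,4.6+q[1]/4])
obs=np.array([px(q) for q in [(26,109),(735,170),(95,284),(648,330)]])
L=np.array([[-75,100,100],[-75,-100,100],[-75,100,0],[-75,-100,0]])/1e3
def W(p,L): c,s=np.cos(p[2]),np.sin(p[2]); return L@np.array([[c,s,0],[-s,c,0],[0,0,1]])+[p[0],p[1],0]
def cam2(p):
    o,M=campose(b); d=dict(b); d['origin']=o+np.r_[0,0,0]; d['orientation']=M@R.from_rotvec(np.r_[p[3],p[4],0]).as_matrix(); return d
for free in (0,1):
    f=lambda p:(proj(cam2(p*np.r_[1,1,1,free,free]),W(p,L))-obs).ravel()
    r=least_squares(f,[.645,.05,.08,0,0],x_scale=[.01,.01,.01,.01,.01]);p=r.x*np.r_[1,1,1,free,free]
    print('case',p[:2],np.degrees(p[2:]),np.round(r.fun,1))
    o,d=ray(cam2(p),px((374,216))); n=W(p,np.array([[1,0,0]]))[0]-np.r_[p[:2],0]
    q=W(p,np.array([[-.075,0,.06]]))[0]; X=o+d*((q-o)@n)/(d@n); rel=X-np.r_[p[:2],0]
    print('hole',X,'casey',-rel[0]*np.sin(p[2])+rel[1]*np.cos(p[2]),'if y=0:',q)
E
```

```text
case [0.64731866 0.05511761] [4.85839252 0.         0.        ] [-1.1 -0.3  1.6 -0.4 -0.6  0.1 -0.   0.6]
hole [0.57255044 0.0492091  0.06048264] casey 0.000445092204843278 if y=0: [0.57258813 0.04876561 0.06      ]
case [0.65264591 0.05856112] [ 4.63109458  0.71156151 -0.40191152] [-0.5 -0.4  0.6 -0.7  0.1  0.5 -0.2  0.9]
hole [0.57787166 0.05274154 0.06049639] casey 0.00023668650822393673 if y=0: [0.57789077 0.05250563 0.06      ]
```

```bash
python3 -m inch '[[[0,0,5],[-0.13,0,0],5],[[0,5,15],[-0.26,0,0],5],[[0,8,25],[-0.38,0,0],5],[[0,10,30],[-0.422,0,0],5],[[0,10,30],[-0.422,0,0],5],[[0,10,30],[-0.422,0,0],5]]'; python3 -c "
from h import *
go(.428,.036,.20,94.8)"
```

```text
time: 16.1
ee_pos: [0.3924, 0.0288, 0.2527]
tcp_rot: [-90.2, -0.1, -80.0]
wrist_force: [0.4, -0.1, 0.4]
opening: 0.0122
shift [-1.  52.5 36.5] turn [ 1.90e-03 -3.05e+00 -6.30e-03]
```

```bash
python3 -m inch '[[[0,0,0],[0,-0.14,0],5],[[0,0,0],[0,-0.28,0],5],[[0,0,0],[0,-0.42,0],5],[[0,0,0],[0,-0.56,0],5],[[0,0,0],[0,-0.7,0],5],[[0,0,0],[0,-0.84,0],5],[[0,0,0],[0,-0.98,0],5],[[0,0,0],[0,-1.12,0],5],[[0,0,0],[0,-1.26,0],5],[[0,0,0],[0,-1.4,0],5],[[0,0,0],[0,-1.54,0],5],[[0,0,0],[0,-1.68,0],5],[[0,0,0],[0,-1.82,0],5],[[0,0,5],[0,-1.96,0],5],[[0,0,10],[0,-2.1,0],5],[[0,0,15],[0,-2.24,0],5],[[0,0,20],[0,-2.38,0],5],[[-1,0,25],[0,-2.52,0],5],[[-1,0,30],[0,-2.66,0],5],[[-1,0,36],[0,-2.8,0],5]]'; python3 -m inch '[[[0,0,0],[0,-0.13,0],5],[[0,0,0],[0,-0.25,0],5],[[0,0,0],[0,-0.25,0],5],[[0,0,0],[0,-0.25,0],5]]'; python3 -c "
from h import *
go(.4278,.0361,.044,94.8)"
```

```text
time: 18.1
ee_pos: [0.4273, 0.036, 0.2534]
tcp_rot: [-89.9, 0.1, 80.8]
wrist_force: [-0.4, 0.1, 0.1]
opening: 0.0119
time: 18.5
ee_pos: [0.4269, 0.0359, 0.2539]
tcp_rot: [-90.0, 0.1, 94.9]
wrist_force: [0.0, 0.6, 0.3]
opening: 0.0124
shift [  0.4 209.9  -0.9] turn [ 0.0003  0.0026 -0.0013]
```

```bash
python3 -m inch '[[[0,45,0],[0,0.002,0],5],[[0,90,0],[0,0.002,0],5],[[0,130,-1],[0,0.002,0],5],[[0,160,-1],[0,0.002,0],5],[[0,185,-1],[0,0.002,0],5],[[0,202,-1],[0,0.002,0],5],[[0,210,-1],[0,0.002,0],5],[[0,210,-1],[0,0.002,0],5],[[0,210,-1],[0,0.002,0],5]]'; python3 - <<'E'
from h import *
a=cam('scene');b=cam('top')
go(.4278,.0361,.044,94.8)
T=np.array([[.4278+.1046,.0361+.0088,.06]])
pa,pb=proj(a,T)[0],proj(b,T)[0];print(pa,pb)
def crop(p,c):
    l,t=int(c[0])-50,int(c[1])-50; return cv2.resize(p['frame'][t:t+100,l:l+100,::-1],None,fx=4,fy=4,interpolation=cv2.INTER_CUBIC)
cv2.imwrite('pics/c1.png',np.hstack([crop(a,pa),crop(b,pb)]))
E
```

```text
time: 19.4
ee_pos: [0.4284, 0.0357, 0.0448]
tcp_rot: [-90.1, 0.1, 94.8]
wrist_force: [-0.2, -0.1, -0.3]
opening: 0.0125
shift [0.4 1.1 0.9] turn [ 0.0022 -0.     -0.0013]
[257.66365013 174.03348241] [231.3199941  201.33824215]
```

View pics/c1.png

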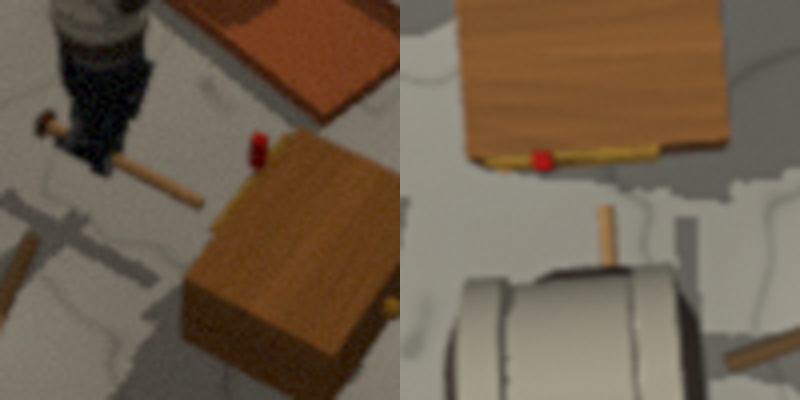

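```bash
python3 - <<'E'
from h import *
b=cam('top')
px=lambda u,v:np.array([181+(u-400)/4-.4,151+v/4-.4])
A=atz(b,px(468,159),.1);B=atz(b,px(729,142),.1);m=(A+B)/2;y=(A-B)/np.linalg.norm(A-B);x=np.array([y[1],-y[0],0])
print(A,B,np.linalg.norm(A-B),np.degrees(np.arctan2(x[1],x[0])))
for n,q,z in (('tip',px(605,205),.067),('base',px(609,264),.067),('tab',px(543,160),.138)):
    P=atz(b,q,z);print(n,P,'case x,y',(P-m)@x,(P-m)@y)
E
```

```text
[0.56288239 0.14418583 0.1       ] [ 0.57669183 -0.05149895  0.1       ] 0.19617144077899368 4.03666287033776
tip [0.53047221 0.04289357 0.067     ] case x,y -0.03946022417477643 -0.0006737418078671772
base [0.48503405 0.03943707 0.067     ] case x,y -0.08502897670150279 -0.0009230602634736414
tab [0.55935304 0.08446342 0.138     ] case x,y -0.007724733918409681 0.03875992110653107
```

```bash
python3 -m inch '[[[-0.5,0.8,-6],[0.002,0,0],5],[[-0.5,0.8,-12],[0.002,0,0],5],[[-0.5,0.8,-18],[0.002,0,0],5],[[-0.5,0.8,-24],[0.002,0,0],5],[[-0.5,0.8,-30],[0.002,0,0],5],[[-0.5,0.8,-34],[0.002,0,0],5],[[-0.5,0.8,-36],[0.002,0,0],5],[[-0.5,0.8,-38],[0.002,0,0],5],[[-0.5,0.8,-40],[0.002,0,0],5],[[-0.5,0.8,-42],[0.002,0,0],5],[[-0.5,0.8,-44],[0.002,0,0],5],[[-0.5,0.8,-44],[0.002,0,0],5],[[-0.5,0.8,-44],[0.002,0,0],5]]'; python3 -c "
from h import *
go(.4278+.0438+.0005*-.08,.0361+.0037+.0005,.044,94.8)"
```

```text
time: 20.85
ee_pos: [0.4725, 0.0389, 0.0442]
tcp_rot: [-90.0, 0.1, 94.8]
wrist_force: [-0.9, -0.8, -0.9]
opening: 0.0125
shift [1.4 0.2 0.8] turn [-0.      0.0002 -0.0013]
```

```bash
python3 -m inch '[[[0.8,0,-2],[0,0,0],5],[[0.8,0,-4],[0,0,0],5],[[0.8,0,-4],[0,0,0],5]]';  python3 -m inch '[[[0,0,-1.5],[0,0,0],5],[[0,0,-3],[0,0,0],5],[[0,0,-3],[0,0,0],5]]'
```

```text
time: 21.15
ee_pos: [0.4767, 0.0401, 0.0443]
tcp_rot: [-90.0, 0.1, 94.8]
wrist_force: [-0.2, -0.2, -0.1]
opening: 0.0122
time: 21.45
ee_pos: [0.4795, 0.0404, 0.0441]
tcp_rot: [-90.0, 0.1, 94.8]
wrist_force: [-0.4, -0.4, -0.5]
opening: 0.0122
```

```bash
for i in 1; do python3 -m inch '[[[0,0,-1.5],[0,0,0],5],[[0,0,-3],[0,0,0],5],[[0,0,-3],[0,0,0],5]]'; python3 -m inch '[[[0,0,-1.5],[0,0,0],5],[[0,0,-3],[0,0,0],5],[[0,0,-3],[0,0,0],5]]'; done
```

```text
time: 21.75
ee_pos: [0.4821, 0.0406, 0.0438]
tcp_rot: [-89.9, 0.1, 94.8]
wrist_force: [-5.3, -0.5, 0.4]
opening: 0.0123
time: 22.05
ee_pos: [0.4847, 0.0408, 0.0436]
tcp_rot: [-89.8, 0.1, 94.8]
wrist_force: [-5.5, -0.3, 0.6]
opening: 0.012
```

```bash
python3 -m inch '[[[0,0,-1.5],[0,0,0],5],[[0,0,-3],[0,0,0],5],[[0,0,-3],[0,0,0],5]]'; python3 - <<'E'
from h import *
b=cam('top')
print([(d['box'],round(d['confidence'],2)) for d in bot.search_frame(b,'case')][:2],[(d['box'],round(d['confidence'],2)) for d in bot.search_frame(b,'drawer')][:2])
np.save('t1.npy',b['frame'])
E
```

```text
time: 22.35
ee_pos: [0.4871, 0.041, 0.0434]
tcp_rot: [-89.8, 0.1, 94.8]
wrist_force: [-6.1, -0.5, 1.3]
opening: 0.012
[([196.0, 137.5, 259.9, 189.7], 0.86)] []
```

```bash
python3 -m inch '[[[0,0,-0.8],[0,0,0],5],[[0,0,-1.5],[0,0,0],5],[[0,0,-1.5],[0,0,0],5],[[0,0,-1.5],[0,0,0],5]]'; python3 - <<'E'
from h import *
b=cam('top')
print([(d['box'],round(d['confidence'],2)) for d in bot.search_frame(b,'case')][:2])
d=np.abs(b['frame'].astype(int)-np.load('t1.npy')).sum(2)[100:145,180:275];print((d>90).sum())
E
```

```text
time: 22.9
ee_pos: [0.4882, 0.041, 0.0432]
tcp_rot: [-89.7, 0.1, 94.8]
wrist_force: [-6.8, -0.9, -0.1]
opening: 0.0125
[([196.6, 128.5, 263.3, 190.0], 0.87)]
719
```

```bash
python3 -m inch '[[[0,0,0],[0,0,0],5],[[0,0,0],[0,0,0],5],[[0,0,0],[0,0,0],5],[[0,0,0],[0,0,0],5]]'; python3 - <<'E'
from h import *
b=cam('top')
print([(d['box'],round(d['confidence'],2)) for d in bot.search_frame(b,'case')][:2])
for d in bot.cut_out(b,'tray')[:1]:
    m=d['region'].astype(np.uint8);c=max(cv2.findContours(m,0,1)[0],key=cv2.contourArea).reshape(-1,2)
    r=cv2.minAreaRect(np.array([atz(b,q,.022)[:2] for q in c]).astype(np.float32)*1000); print(r)
E
```

```text
time: 23.4
ee_pos: [0.4877, 0.0409, 0.0431]
tcp_rot: [-89.7, 0.1, 94.8]
wrist_force: [-5.9, -0.5, 1.5]
opening: 0.0125
[([197.0, 119.1, 262.3, 187.8], 0.76)]
((432.8630065917969, 323.5475769042969), (165.97946166992188, 254.51681518554688), 80.41545104980469)
```

The drawer's front edge moved about 18 px (roughly 58 mm), so it is out. I'll withdraw and lift.

```bash
python3 -m inch '[[[0,0,8],[0,0,0],5],[[0,0,20],[0,0,0],5],[[0,0,35],[0,0,0],5],[[0,0,55],[0,0,0],5],[[0,0,75],[0,0,0],5],[[0,0,80],[0,0,0],5],[[0,-30,80],[0,0,0],5],[[0,-65,80],[0,0,0],5],[[0,-100,80],[0,0,0],5],[[0,-120,80],[0,0,0],5],[[0,-120,80],[0,0,0],5]]'; python3 -c "
from h import *
go(.418,.326,.15,80.3)"
```

```text
time: 24.65
ee_pos: [0.4104, 0.0346, 0.1667]
tcp_rot: [-90.0, 0.1, 94.8]
wrist_force: [-0.9, 0.4, -0.6]
opening: 0.0123
shift [289.7  16.3 -32. ] turn [ 0.0004  0.2532 -0.0014]
```

```bash
python3 -m inch '[[[30,0,-3],[0,0.03,0],5],[[65,0,-7],[0,0.06,0],5],[[100,0,-11],[0,0.09,0],5],[[135,0,-15],[0,0.12,0],5],[[170,5,-19],[0,0.15,0],5],[[205,10,-23],[0,0.18,0],5],[[240,16,-27],[0,0.21,0],5],[[270,16,-30],[0,0.24,0],5],[[290,16,-32],[0,0.253,0],5],[[290,16,-32],[0,0.253,0],5],[[290,16,-32],[0,0.253,0],5]]'; python3 - <<'E'
from h import *
go(.418,.326,.0055,80.3)
a=cam('scene');b=cam('top');save(a,'s2.png',(180,40,380,240),3)
E
```

```text
time: 25.75
ee_pos: [0.4177, 0.3262, 0.1492]
tcp_rot: [-90.0, 0.1, 80.4]
wrist_force: [-0.0, -0.6, 0.1]
opening: 0.0121
shift [  0.2 143.7  -0.3] turn [-0.0002  0.0013 -0.0025]
```

View pics/s2.png

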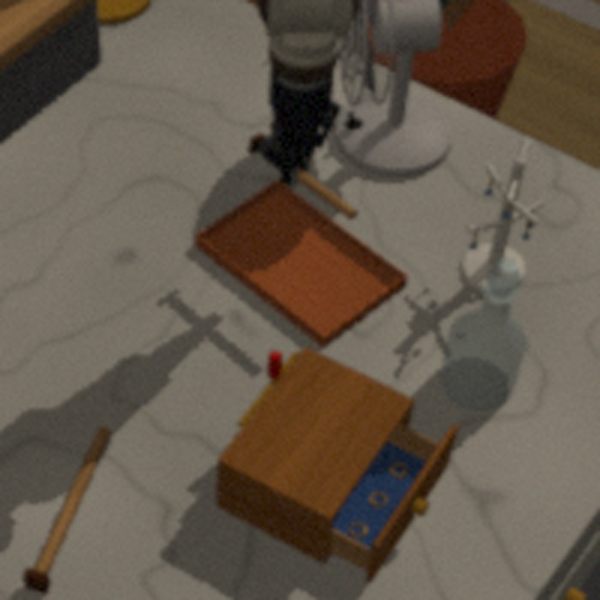

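The picture shows the drawer out at (400,490) and the stick above the tray, parallel to it. I'll lower and release.

```bash
python3 -m inch '[[[0,35,0],[0,0,0],5],[[0,70,0],[0,0,0],5],[[0,95,0],[0,0,0],5],[[0,115,0],[0,0,0],5],[[0,128,0],[0,0,0],5],[[0,136,0],[0,0,0],5],[[0,141,0],[0,0,0],5],[[0,143.5,0],[0,0,0],5],[[0,143.5,0],[0,0,0],5],[[0,143.5,0],[0,0,0],5]]'
```

```text
time: 26.85
ee_pos: [0.4183, 0.3256, 0.007]
tcp_rot: [-90.1, 0.1, 80.3]
wrist_force: [-0.1, -0.7, -0.4]
opening: 0.0122
```

```bash
python3 -m inch '[[[0,0.5,0],[0,0,0],16],[[0,0,0],[0,0,0],20],[[0,0,0],[0,0,0],26],[[0,0,0],[0,0,0],36],[[0,0,0],[0,0,0],46],[[0,0,0],[0,0,0],50],[[0,0,0],[0,0,0],50],[[0,-10,0],[0,0,0],50],[[0,-30,0],[0,0,0],50],[[0,-60,0],[0,0,0],50],[[0,-100,0],[0,0,0],50],[[0,-150,0],[0,0,0],50],[[0,-180,0],[0,0,0],50],[[0,-180,0],[0,0,0],50],[[0,-180,0],[0,0,0],50]]'; python3 - <<'E'
from h import *
w=cam('wrist');a=cam('scene')
cv2.imwrite('pics/f.png',np.hstack([cv2.resize(p[:,:,::-1],(400,300)) for p in (w['frame'],a['frame'])]))
E
```

```text
time: 28.35
ee_pos: [0.4185, 0.326, 0.188]
tcp_rot: [-90.1, -0.0, 80.3]
wrist_force: [0.5, 0.4, -0.3]
opening: 0.05
```

View pics/f.png

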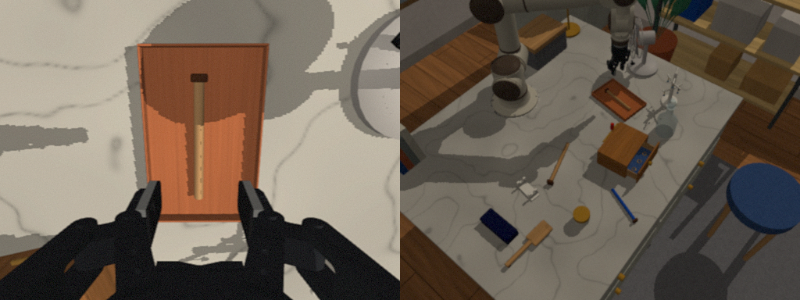

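The stick lies flat in the middle of the tray, with its head at (199,77) and its tip at (199,198). The drawer is open, the tab is aside and the gripper is clear. Everything checks out, so I'll hand in.

```bash
python3 -c "
from h import *
bot.job_done(); print(bot.get_obs()['time'])"
```

```text
the job is handed in; nothing more can be done
the job is handed in; nothing more can be done
```

The job is done and handed in, at about 28 s of the 64 s allowed; no verdict is reported.

- **Shutter:** I slid it about 40 mm by its tab, judging by the images and the finger position. The first pinch-slide stopped at about 26 mm because joint 6 was at its limit. I finished by pushing the tab with a finger.
- **Catch:** I took the real stick from its rest, held it 15 mm to the head side of its middle and fed it into the hole. Contact showed at about 5 N. I pressed on in small steps until the drawer sprang out. The wrist force stayed below 7 N at each step's end, and the pad travel was about 6–9 mm by the arm's position.
- **Tray:** I set the stick down in the middle of the tray from a few millimetres up and let go.
- **Last pictures:** The drawer is out by about 58 mm, measured from the top camera. The shutter is still aside, the stick lies flat inside the tray, and nothing else looks moved. The gripper is 180 mm clear.
- **Small disagreement:** The camera estimates of the hole's position differed by up to 4 mm, which did not matter to the result.

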